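Reload the label-roll holder

TASK

Load the fresh label roll into the roll holder: take the bare spindle out of the holder by its handle, push it gently through the core of the roll lying in the stock rack until the roll is fully home and the spindle's spring catch has snapped out behind it, then carry the roll over on the spindle and lay the spindle down into both slots of the holder, and let go. Never grip the roll itself, do not force anything, and leave the other things on the bench where they are.

Things in the scene. Friction and masses are not known exactly. Their poses are not given: they have to be found in the camera images.
- spindle: bare roll spindle, 174 mm long, 0.17 kg, axis level, lying in the holder's slots at the start. Origin on its axis; y runs along it from tip to handle, z up. Along y in mm: square handle 24 to 70, bare shaft (diameter 14) 9 to 24, core hub 9 to -68 (see spindle_hub), bare shaft (14) -68 to -98, rounded nose to -104
- spindle_grip (a point): middle of the spindle's square grey handle (24 x 24 mm, 46 mm long), on its axis 47 mm from its origin; axes as the spindle's; grip it with the fingers closing along x
- spindle_hub (a point): middle of the hub, nominally: flange (diameter 40) at y 3 to 6 mm, barrel (23) to -56, cone to -68. It is clamped on the shaft up to 3.5 mm to either side of this, not measured. Before the flange a black disc (37) stands out on a spring, its face 10 mm out at rest and level with hub y = 0 pressed right in: 4 N at first, 9 N at the end, then solid
- spindle_nose (a point): end of the nose on the axis. Behind it a steel spring catch on top of the hub ramps up from hub y = -85 to a shoulder 16 mm over the axis at hub y = -52.7 mm; the core presses it in (2 to 3 N, dragging 1 to 4 N). It snaps out behind the roll only in the last 0.7 mm before the disc is solid; short of that the disc pushes the roll 10 mm off again
- roll: fresh label roll, white, outer diameter 76, width 52 mm, round bore of 26 mm right through; 0.12 to 0.24 kg. Origin at its centre, y along the bore. It lies on the rack's two rails with the bore level, slides along them with 1 to 2 N and lifts straight up out of them. Caught on the hub it has 0.7 mm of play and its centre is at y = -26.7 mm in the spindle's frame, plus the hub's unknown shift
- rack: fixed stock rack: base 110 x 130 mm with two steel rails along its y (tops 26 mm up); origin under its centre. Its +y end is open for the spindle (nothing over 26 mm high); the roll's axis lies about 57 mm up
- rack_far_end (a point): middle of the rack's -y end, 57 mm up. Before it stands a rigid fork-shaped end stop, 76 mm high, with a 30 mm slot open to the top that lets the spindle's tip through. It is clamped where somebody left it, 6 to 32 mm beyond the roll's -y face; its place is not measured: pushed along -y the roll slides until it meets the stop
- holder: fixed roll holder: base 110 x 132 x 8 mm, two upright cheeks 8 mm thick, 56 wide and 80 mm high across its y at +53 and -53 mm; each has a slot open to the top, 18 mm wide (flared to 34 at the top), floor 55 mm up. Origin under its centre
- holder_seat (a point): where the spindle's origin comes when its bare shaft lies on both slot floors: y = +36.75 mm, 62 mm up in the holder's frame, spindle y along holder y, hub between the cheeks and handle outside the +y cheek (3.5 mm of end play either way)
- canister: bystander: white test-strip canister, 48 mm diameter, 105 mm high, origin under its centre
- cup_a: bystander: capped specimen cup, 64 mm diameter, 70 mm high, origin under its centre
- cup_b: bystander: another capped specimen cup of the same size, origin under its centre
- slide_box: bystander: flat box of microscope slides, 84 x 34 x 18 mm, origin under its centre
- wide_roll: bystander: flat ring-shaped tape roll, 110 mm diameter, 25 mm high, with a 76 mm hole, origin under its centre
- marker: bystander: marker pen, 100 x 14 x 12 mm, origin under its centre
Not all that is in view belongs to the job. What is shaped like the holder but turquoise is not meant.

How it is judged:
On the way, in this order (a step that is already met when the one before it is completed fails the run):
1. the bare spindle is out of the holder (horizontal distance between spindle and holder above 0.09 m), for 0.1 s.
2. the roll is fully home on the spindle (y of roll in the frame of spindle above -0.0315 m and angle between the y axis of roll and the y axis of spindle, either way round below 0.15 rad and distance between roll and spindle below 0.032 m), for 0.2 s.
3. the roll, caught on the spindle, is lifted out of the rack (height (world z) of roll above 0.085 m and y of roll in the frame of spindle above -0.0315 m and distance between roll and spindle below 0.032 m), for 0.2 s.
At the end, for the whole second after the job is handed in: The roll is held home on the spindle by the catch (its centre within 31.5 mm of the spindle's origin); the spindle lies on both slot floors (2 mm in height, 4 mm across, 5 mm along), hub between the cheeks, handle outside the +y cheek; both are at rest (y of roll in the frame of spindle above -0.0315 m and distance between roll and spindle below 0.032 m and x of spindle in the frame of holder between -0.004 and 0.004 m and y of spindle in the frame of holder between 0.0317 and 0.0418 m and z of spindle in the frame of holder between 0.06 and 0.0645 m and angle between the y axis of spindle and the y axis of holder, either way round below 0.06 rad and linear speed of each of roll, spindle below 0.02 m/s); the robot touches nothing.
It fails at once if the roll is pressed on the rack and its end stop with more than 25 N (contact force between roll and rack above 25 N).
It fails at once if the spindle is pressed on the holder with more than 25 N (contact force between spindle and holder above 25 N).
It fails at once if the roll is handled with the fingers (contact force between the fingers and roll above 1 N).
It fails at once if the roll or the spindle is dropped (height (world z) of roll below 0.045 m or height (world z) of spindle below 0.035 m).
It fails at once if a bystander is disturbed (distance of any of canister, cup_a, cup_b, slide_box, wide_roll, marker from where it was at the start of the episode above 0.02 m).
It also fails if it takes over 72 s, if anything falls off the work surface, if the arm or the gripper's body presses on something with over 40 N, if the wrist force passes 120 N, or if a joint passes its speed limit or range.

ROBOT

A 7-joint arm with a two-finger parallel gripper is mounted at the origin on the work surface. World frame = base frame: x ahead of the robot, y to its left, z up, the work surface at z = 0. Lengths are in m, angles in rad, forces in N, time in s.
With the tool pointing down it reaches from about 0.425 to 0.925 m from the base axis. Payload 6.8 kg.
Tool frame: the origin (TCP) lies midway between the tips of the shut fingers; the grasp point (between the pads) lies 19 mm behind it; z points along the fingers, y is the line along which they close (so a half turn about z gives the same grasp; the last joint's range is limited). The gripper opens to 85 mm and grips with 20 to 120 N. Pads are 22 mm wide; open, the fingers measure 114 mm over their backs; the gripper's body (76 mm by 85 mm) begins 54 mm behind the grasp point. The pads swing forward as they close: fully open they stand 13 mm farther back than shut.
Start: joints at [-1.427, 0.477, 0.022, 1.555, -0.011, 1.109, -0.083], TCP at [0.168, 0.654, 0.2] pointing down, gripper open.
Joint ranges: [-2.96, 2.96], [-0.34, 2.1], [-1.41, 1.46], [0.24, 2.44], [-1.37, 4.51], [0.17, 1.92], [-2.96, 2.96]. Speed limits (rad/s): [2.39, 2.39, 3.14, 3.14, 3.14, 3.14, 3.14].

INTERFACE

Orientations are given as [roll, pitch, yaw] about the fixed x, y, z axes, in that order (R = Rz(yaw) Ry(pitch) Rx(roll)).
In Python, from rig import r gives the robot as it stands.
- The arm moves only by the tool arm_command, never from a script. Its argument "rows" is text: rows parted by semicolons, each of 4 numbers parted by spaces: the shift along the world's x, y, z in units of 50 mm (1.0 is 50 mm), then the turn about the world's z in units of 5 degrees (1.0 is 5 degrees). A call has 1 to 8 rows; each row shifts and turns the commanded pose from where the row before left it; what a row does not reach is not made up. A row lasts 1/10 s, in which the tool goes at most 50 mm and 8.59 degrees, less where a joint would pass 70% of its speed; a pose out of reach is approached as far as the arm can. A call is refused whole if a number of a shift passes 1 or a number of a turn 1, either way. A call with a gripper value outside its range is refused whole. "claw" is the finger opening in mm, from 0 to 85.4, set as the call begins (left out, the last holds). The fingers move at their own pace and stop on an object; "squeeze" is the grip in N (left out, the last holds). Time passes only in rows, so rows that do not move let the fingers close. It gives the time, the measured TCP pose, the force, the opening and the grip force at its end, in the units of the state.
- r.observe(): the state, without advancing time (a new reading comes with each control period).
- r.get_image(name): name is "scene" or "top" or "wrist"; returns a dict with "image" (400x640x3 uint8, blue, green, red), "fov_y" (degrees; the focal length in pixels is half the picture's height over the tangent of half this angle, whatever the lens; pixels are square), "cx", "cy" (the principal point, pixels), "R" (3x3) and "t" (3): a world point X has camera coordinates R X + t; the wrist camera has in their place "T_tool_cam" (4x4, takes a point from camera to tool coordinates, whose origin is the TCP and whose axes are the flange's). Camera axes: x right, y down, z forward; pixel columns grow to the right and rows downward; lengths in m; the calibration is good to about 2 mm. A picture is of the moment at which its call begins: read the wrist's pose just before it. There is no depth.
- r.sign_off(): hands the job in; it is judged then, once.
Trained networks look in a picture, given as the dict that the camera call returned (one of the last four; its "shot" number tells which), for a name from the list of things; names that differ only in an ending like _2 or _b are one class to them, and where a whole thing is asked for, a point or a joint stands for the part that bears it (a point fixed in the world has none). Each returns a list of dicts, best first, with "p" (0 to 1); they miss things now and then, are a little off and sometimes report something else, mostly with a low value. They report only what shows in the picture. A call takes as long as a camera call. They do not tell look-alikes from the thing itself.
- r.regions_of(picture, name): "mask" (400x640 bool, what is visible of it) and "box" ([left, top, right, bottom] in pixels, round what is visible of it).
The state is a dict: "time": time; "joint_pos": joint angles; "joint_velocities": joint speeds; "joint_efforts": joint torques, N m; "eef_pos": TCP position; "eef_rot": TCP orientation; "ft_force": force on the tool from outside, world axes, zero at the start; "ft_torque": the same for the moment, N m; "gripper_width": finger opening in m; "gripper_force": force on a finger pad.
Only numpy, scipy, OpenCV 4.12 (cv2) and the standard library are available. Lean on these libraries where they do the work, as an engineer would, in place of code of your own. Each camera call takes 0.05 s, during which the arm holds its last target. There are 200 camera calls.

## Working session

There is one attempt and no reset: what is moved stays moved. The work goes in short steps, Python scripts to look and compute and a tool call to move; the robot and the scene stay as the last step left them, time stands still between calls to the robot, and variables do not carry over. Pictures are saved under pics/ and viewed, at most 10 in all, crops included, and the job is handed in when it is done.

Besides the shell and the picture viewer there is one more tool, called after ">>>" by a JSON object that holds its "name" and its "arguments". arm_command: Moves the arm, as the interface text tells. Its arguments: {"type":"object","properties":{"rows":{"type":"string"},"claw":{"type":"number"},"squeeze":{"type":"number"}},"required":["rows"]}

```bash
mkdir -p pics; ls
cat > h.py <<'E'
import numpy as np, cv2
from rig import r
def K(p):
    f=p["image"].shape[0]/2/np.tan(np.radians(p["fov_y"])/2); return f,p["cx"],p["cy"]
def ray(p,u,v):
    f,cx,cy=K(p); R=np.array(p["R"]);t=np.array(p["t"]); d=R.T@np.array([(u-cx)/f,(v-cy)/f,1]); return -R.T@t,d
def atz(p,u,v,z):
    o,d=ray(p,u,v); return o+d*(z-o[2])/d[2]
def proj(p,X):
    f,cx,cy=K(p); c=np.array(p["R"])@np.array(X)+np.array(p["t"]); return np.array([cx+f*c[0]/c[2],cy+f*c[1]/c[2]])
E
python3 - <<'E'
from h import *
s=r.observe();print({k:np.round(v,3) for k,v in s.items()})
P={}
for n in("top","scene"):
    p=r.get_image(n);cv2.imwrite(f"pics/{n}0.png",p["image"]);print(n,p["fov_y"],p["cx"],p["cy"],np.round(p["R"],3).tolist(),np.round(p["t"],3))
    for k in("spindle","roll","rack","holder","spindle_grip"):
        for q in r.regions_of(p,k)[:3]:
            print(n,k,round(q["p"],2),q["box"], np.round(np.argwhere(q["mask"]).mean(0)[::-1],1))
E
```

```text
pics
{'time': np.float64(0.0), 'joint_pos': array([-1.427,  0.478,  0.022,  1.556, -0.012,  1.109, -0.083]), 'joint_velocities': array([-0.   ,  0.001,  0.003,  0.   , -0.   ,  0.001, -0.   ]), 'joint_efforts': array([-1.0000e-03, -5.9646e+01,  1.6070e+00, -2.8119e+01,  1.2000e-02,
        9.0000e-03, -0.0000e+00]), 'eef_pos': array([0.168, 0.653, 0.199]), 'eef_rot': array([-3.14,  0.  ,  2.89]), 'ft_force': array([-0.342,  0.598, -0.381]), 'ft_torque': array([-0.013,  0.011,  0.007]), 'gripper_force': np.float64(0.0), 'gripper_width': np.float64(0.085)}
top 54.74386406047408 312.1032063823238 201.2038144227729 [[0.024, -1.0, 0.006], [-0.994, -0.024, -0.102], [0.102, -0.003, -0.995]] [0.022 0.538 0.924]
top spindle 0.75 [205.0, 188.8, 280.5, 205.5] [240.1 198.9]
top spindle 0.69 [321.8, 227.0, 336.9, 271.4] [328.4 250.1]
top roll 0.66 [375.4, 181.4, 398.4, 217.2] [387.9 199.7]
top rack 0.84 [361.6, 173.7, 415.9, 228.3] [387.9 202.5]
top holder 0.94 [224.5, 259.0, 285.0, 303.3] [257.1 280.5]
top holder 0.9 [225.1, 180.0, 282.9, 229.4] [254.6 202.9]
top holder 0.75 [129.6, 202.0, 191.5, 252.0] [161.7 226.3]
top spindle_grip 0.92 [204.4, 190.6, 282.3, 203.5] [239.6 198.8]
scene 51.25117002596662 317.1305937946216 198.56795960863488 [[-0.802, 0.596, -0.02], [0.406, 0.522, -0.75], [-0.437, -0.61, -0.661]] [ 0.4   -0.169  1.244]
scene spindle 0.76 [332.2, 226.2, 394.3, 284.7] [366.3 256.3]
scene roll 0.76 [252.3, 157.4, 287.4, 195.1] [268.8 173.4]
scene rack 0.61 [237.4, 163.0, 299.8, 210.2] [266.2 190.6]
scene holder 0.95 [412.2, 270.4, 505.8, 365.6] [457.9 319.6]
scene holder 0.89 [318.5, 219.0, 392.0, 298.9] [348.  262.1]
scene holder 0.85 [374.3, 180.7, 447.5, 247.6] [411.7 218. ]
scene spindle_grip 0.7 [334.5, 227.2, 390.1, 283.8] [366.9 257.3]
```

Run:
```python
import cv2
a=cv2.imread("pics/top0.png");b=cv2.imread("pics/scene0.png")
cv2.imwrite("pics/a1.png",cv2.resize(a[150:320,110:430],None,fx=2.5,fy=2.5,interpolation=2))
cv2.imwrite("pics/b1.png",cv2.resize(b[140:380,220:520],None,fx=2.5,fy=2.5,interpolation=2))
```

```text
(no output)
```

View pics/a1.png

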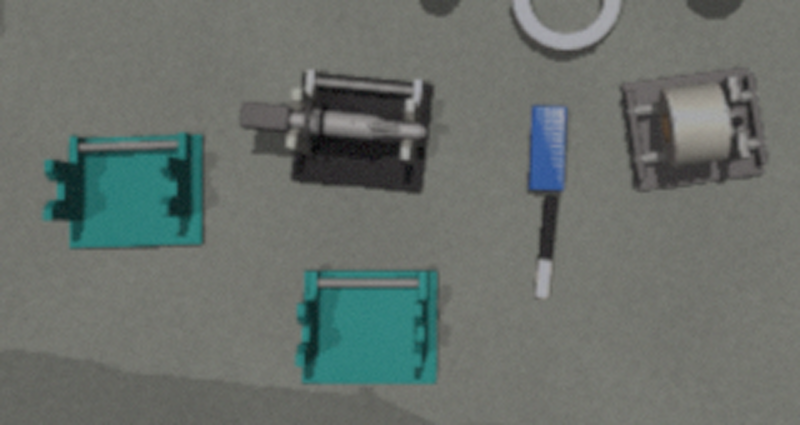

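View pics/b1.png

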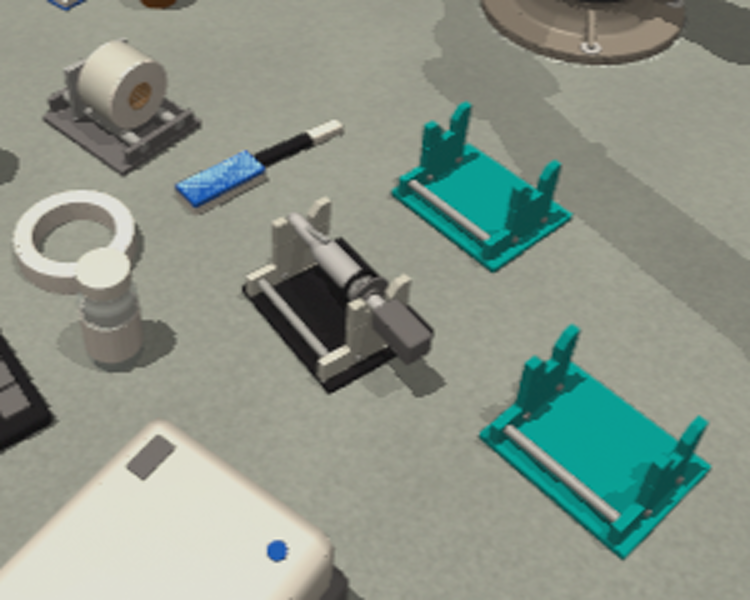

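The top view shows the black-based holder with the spindle, its handle at pixel (217,196) and its nose at (280,202). The roll in the rack is near (388,200), with the rack's open end to the left (+y). The two turquoise holders are decoys.

Run:
```python
from h import *
p=r.get_image("top");s=r.get_image("scene")
c=lambda x,y:(110+x/2.5,150+y/2.5)
c2=lambda x,y:(220+x/2.5,140+y/2.5)
def P(n,x,y,z,f=c,q=p): print(n,np.round(atz(q,*f(x,y),z),4))
P("handle far",242,114,.074);P("handle near",289,118,.074);P("hub",330,124,.0735);P("nose",427,131,.062)
P("hold TL",303,70,.008);P("hold TR",434,83,.008);P("hold BL",292,182,.008);P("hold BR",422,192,.008)
P("rack TL",622,83,.01);P("rack TR",754,69,.01);P("rack BL",636,190,.01);P("rack BR",765,175,.01)
P("roll L",665,125,.095);P("roll R",726,122,.095)
P("s handle end top L",400,357,.05,c2,s);P("s bore",139,96,.057,c2,s);P("s nose",292,215,.062,c2,s)
for q in r.regions_of(p,"spindle_grip")[:1]+r.regions_of(p,"roll")[:1]:
    print(cv2.minAreaRect(np.argwhere(q["mask"])[:,::-1].astype(np.float32)))
o=r.get_image("wrist");cv2.imwrite("pics/w0.png",o["image"]);print(o["fov_y"],np.round(o["T_tool_cam"],3))
```

```text
handle far [0.5397 0.2816 0.074 ]
handle near [0.537  0.2375 0.074 ]
hub [0.5323 0.199  0.0735]
nose [0.5291 0.1089 0.062 ]
hold TL [0.5932 0.2403 0.008 ]
hold TR [0.5832 0.1076 0.008 ]
hold BL [0.4799 0.2461 0.008 ]
hold BR [0.4731 0.1161 0.008 ]
rack TL [ 0.5876 -0.082   0.01  ]
rack TR [ 0.6052 -0.2153  0.01  ]
rack BL [ 0.4801 -0.0972  0.01  ]
rack BR [ 0.4982 -0.2261  0.01  ]
roll L [ 0.5367 -0.1113  0.095 ]
roll R [ 0.5408 -0.1672  0.095 ]
s handle end top L [0.5518 0.2764 0.05  ]
s bore [ 0.542  -0.1122  0.057 ]
s nose [0.529 0.115 0.062]
((387.6499938964844, 199.54998779296875), (32.1026496887207, 29.132801055908203), 81.8698959350586)
59.719770726863935 [[-0.    -0.965 -0.262  0.066]
 [ 1.    -0.    -0.001  0.   ]
 [ 0.    -0.262  0.965 -0.175]
 [ 0.     0.     0.     1.   ]]
```

>>> {"name": "arm_command", "arguments": {"rows": "0.46 -0.52 0 -1;0.46 -0.52 0 -1;0.46 -0.52 0 -1;0.46 -0.52 0 -1;0.46 -0.52 0 -1;0.46 -0.52 0 -1;0.46 -0.52 0 -1;0.46 -0.52 0 -1", "claw": 60, "squeeze": 100}}

```text
time: 1.65
eef_pos: [0.3534, 0.4442, 0.1998]
eef_rot: [3.141, -0.0, 2.187]
ft_force: [0.7, -0.4, 0.9]
gripper_width: 0.0601
gripper_force: 0.0
```

>>> {"name": "arm_command", "arguments": {"rows": "0.46 -0.52 0 -1;0.46 -0.52 0 -1;0.46 -0.52 0 -1;0.46 -0.52 0 -1;0.46 -0.52 0 -1;0.46 -0.52 0 -1;0.46 -0.52 0 -1;0.46 -0.52 0 -1;"}}

```text
time: 2.45
eef_pos: [0.5372, 0.2362, 0.1998]
eef_rot: [3.141, -0.0, 1.489]
ft_force: [-1.0, 0.3, -1.3]
gripper_width: 0.0598
gripper_force: 0.0
```

>>> {"name": "arm_command", "arguments": {"rows": "0 0 0 0;0 0 0 0;0 0 0 0"}}

```text
time: 2.75
eef_pos: [0.5355, 0.2386, 0.1995]
eef_rot: [-3.141, -0.0, 1.495]
ft_force: [0.1, 1.4, 0.2]
gripper_width: 0.0598
gripper_force: 0.0
```

```bash
cat >> h.py <<'E'
from scipy.spatial.transform import Rotation as Ro
def wrist(name):
    s=r.observe(); p=r.get_image("wrist"); T=np.array(p["T_tool_cam"])
    M=np.eye(4);M[:3,:3]=Ro.from_euler("xyz",s["eef_rot"]).as_matrix();M[:3,3]=s["eef_pos"]
    C=np.linalg.inv(M@T);p["R"]=C[:3,:3];p["t"]=C[:3,3]
    cv2.imwrite(f"pics/{name}.png",p["image"]); 
    import pickle; pickle.dump(p,open(name+".pkl","wb"))
    return p
E
python3 - <<'E'
from h import *
p=wrist("w1")
for k in("spindle_grip","holder","spindle_hub"):
    for q in r.regions_of(p,k)[:2]: print(k,round(q["p"],2),q["box"])
E
```

```text
spindle_grip 0.65 [300.5, 126.7, 338.5, 302.5]
holder 0.89 [268.2, 159.0, 371.2, 301.6]
holder 0.88 [173.2, 1.3, 300.9, 83.1]
spindle_hub 0.82 [300.1, 125.1, 339.2, 302.7]
spindle_hub 0.4 [263.2, 158.0, 371.7, 299.8]
```

View pics/w1.png

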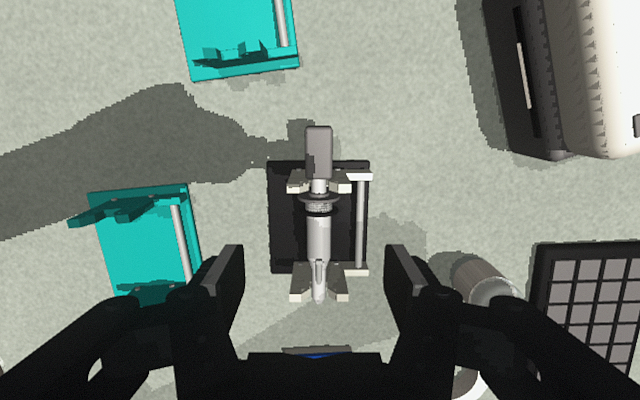

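The holder is centred at about (320,215). The handle spans (305–332, 126–178) and the nose is at about (319,302). I'll enlarge it to measure more exactly.

Run:
```python
import cv2
a=cv2.imread("pics/w1.png")
cv2.imwrite("pics/w1c.png",cv2.resize(a[118:310,258:382],None,fx=3,fy=3,interpolation=2))
```

```text
(no output)
```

View pics/w1c.png

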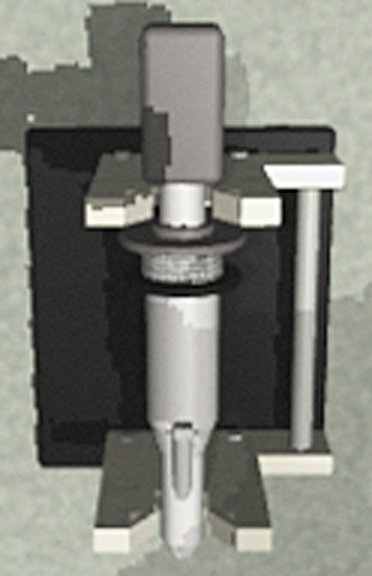

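Run:
```python
from h import *;import pickle
p=pickle.load(open("w1.pkl","rb"));q=lambda x,y,z:np.round(atz(p,258+x/3,118+y/3,z),4)
for n,x,y,z in [("TL",143,28,.074),("TR",222,30,.074),("BL",141,183,.074),("BR",216,184,.074),("b1",183,320,.062),("b2",183.5,410,.062),("nose",178,556,.062),
 ("c+L",88,212,.08),("c+Lin",154,212,.08),("c+Rin",218,212,.08),("c+R",282,212,.08),("c-L",95,540,.08),("c-Lin",157,540,.08),("c-Rin",212,540,.08),("c-R",271,540,.08),
 ("bTL",26,128,.008),("bTR",335,128,.008),("bBL",38,466,.008),("flangeL",118,241,.062),("flangeR",246,241,.062)]: print(n,q(x,y,z))
```

```text
TL [0.5322 0.2864 0.074 ]
TR [0.5544 0.2842 0.074 ]
BL [0.528  0.2419 0.074 ]
BR [0.5499 0.24   0.074 ]
b1 [0.5371 0.1943 0.062 ]
b2 [0.535  0.1636 0.062 ]
nose [0.5293 0.1104 0.062 ]
c+L [0.5122 0.2358 0.08  ]
c+Lin [0.5313 0.2344 0.08  ]
c+Rin [0.5498 0.233  0.08  ]
c+R [0.5683 0.2316 0.08  ]
c-L [0.5042 0.1293 0.08  ]
c-Lin [0.5238 0.1278 0.08  ]
c-Rin [0.5411 0.1265 0.08  ]
c-R [0.5598 0.1251 0.08  ]
bTL [0.4862 0.2509 0.008 ]
bTR [0.595  0.2427 0.008 ]
bBL [0.4762 0.12   0.008 ]
flangeL [0.5188 0.2217 0.062 ]
flangeR [0.5584 0.2187 0.062 ]
```

>>> {"name": "arm_command", "arguments": {"rows": "0.12 0.49 0 0;0 0 -0.6 0;0 0 -0.6 0;0 0 -0.6 0;0 0 -0.6 0;0 0 -0.5 0;0 0 -0.25 0;0 0 0 0"}}

```text
time: 3.75
eef_pos: [0.5408, 0.2621, 0.0406]
eef_rot: [-3.139, 0.002, 1.494]
ft_force: [-0.1, 0.1, 0.6]
gripper_width: 0.06
gripper_force: 0.0
```

>>> {"name": "arm_command", "arguments": {"rows": "0 0 0 0;0 0 0 0;0 0 0 0;0 0 0 0;0 0 0 0;0 0 0 0", "claw": 0, "squeeze": 60}}

```text
time: 4.35
eef_pos: [0.5423, 0.2624, 0.0423]
eef_rot: [3.141, -0.0, 1.494]
ft_force: [-0.1, 0.1, 0.1]
gripper_width: 0.0001
gripper_force: 0.5
```

Run:
```python
from h import *
p=wrist("w2")["image"]; s=r.get_image("scene")["image"]
cv2.imwrite("pics/w2c.png",np.hstack([p[::1,120:520],cv2.resize(s[150:330,280:460],(400,400))]))
```

```text
(no output)
```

View pics/w2c.png

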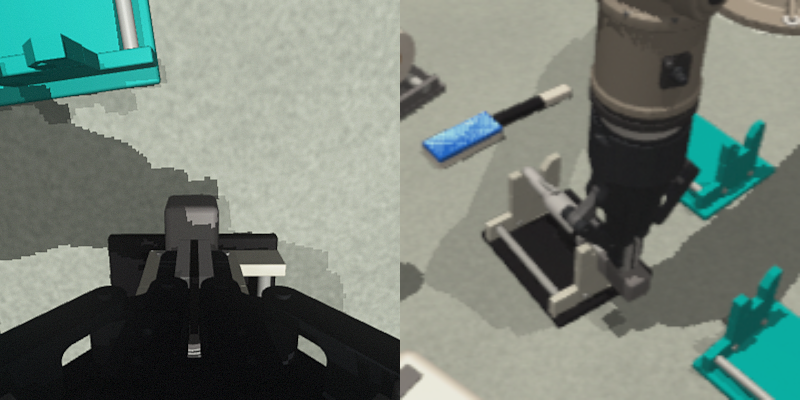

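Run:
```python
from h import *;import pickle
p=pickle.load(open("w2.pkl","rb"))
print(p["R"].round(2).tolist())
for n,X in dict(tcp=[.5423,.2624,.0423],grasp=[.5423,.2624,.0613],hTfar=[.543,.285,.074],hTfarL=[.5315,.286,.074],hTfarR=[.555,.284,.074],hnear=[.539,.241,.074]).items(): print(n,proj(p,X).round(0)-[120,0])
print(r.observe())
a=p["image"];cv2.imwrite("pics/w2d.png",cv2.resize(a[180:400,240:400],None,fx=2.7,fy=2.7,interpolation=2))
```

```text
[[1.0, -0.08, -0.0], [-0.07, -0.96, 0.26], [-0.02, -0.26, -0.96]]
tcp [193. 233.]
grasp [193. 247.]
hTfar [191. 210.]
hTfarL [164. 209.]
hTfarR [219. 210.]
hnear [190. 301.]
{'time': 4.45, 'joint_pos': array([-0.84149061,  0.57538847,  0.38632236,  1.8783996 , -0.30712507,
        0.74556627, -0.36110591]), 'joint_velocities': array([-5.38404033e-04,  2.23918375e-03,  8.43904937e-05,  6.27770829e-04,
       -1.82403871e-04, -8.07196196e-05, -4.51328165e-05]), 'joint_efforts': array([ 6.79496652e-02, -5.37867415e+01,  7.46914119e+00, -1.98974329e+01,
        3.40947183e-02, -3.85706511e-02,  1.36937952e-04]), 'eef_pos': array([0.5423491 , 0.26231525, 0.0423286 ]), 'eef_rot': array([ 3.14125736e+00, -2.96591773e-04,  1.49346741e+00]), 'ft_force': array([-0.61647419,  0.25654954,  0.69237456]), 'ft_torque': array([0.0183284 , 0.05263753, 0.00882346]), 'gripper_force': 0.7695352239534259, 'gripper_width': 6.692067573306391e-05}
```

View pics/w2d.png

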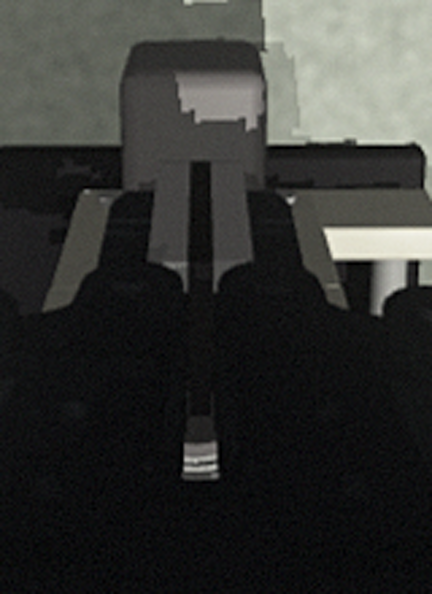

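The handle is where I expected it, but the fingers read fully shut. I'll lift a little to see whether anything is held.

>>> {"name": "arm_command", "arguments": {"rows": "0 0 0.1 0;0 0 0.1 0;0 0 0.1 0;0 0 0.1 0;0 0 0 0;0 0 0 0"}}

```text
time: 5.05
eef_pos: [0.5422, 0.2623, 0.0623]
eef_rot: [3.141, -0.0, 1.494]
ft_force: [-0.5, 0.1, 0.2]
gripper_width: 0.0001
gripper_force: 0.0
```

Run:
```python
from h import *
p=wrist("w3")["image"];a=cv2.imread("pics/w2.png");t=r.get_image("scene")["image"]
cv2.imwrite("pics/w3c.png",np.hstack([cv2.resize(p[180:400,240:400],None,fx=2.2,fy=2.2),cv2.resize(t[190:320,300:430],(440,484),interpolation=2)]))
```

```text
(no output)
```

View pics/w3c.png

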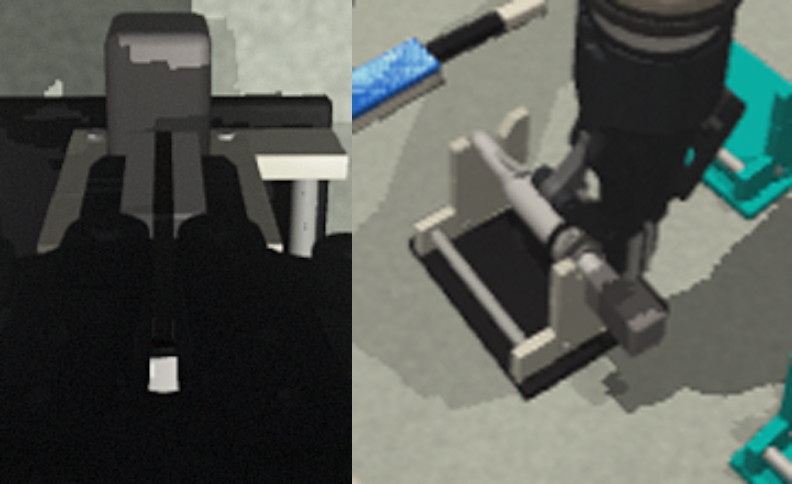

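Run:
```python
from h import *;import pickle
s=r.get_image("scene");t=r.get_image("top")
cv2.imwrite("pics/s4.png",s["image"])
print("cam",-np.array(s["R"]).T@s["t"],-np.array(t["R"]).T@t["t"])
for n,X in dict(tcp=[.5422,.2623,.0623],up=[.5422,.2623,.1123],hTfarL=[.5315,.286,.074],hTfarR=[.555,.284,.074],hTnearR=[.55,.24,.074],nose=[.5293,.1104,.062]).items():
    q=proj(s,X); print(n,q.round(1),((q-[300,190])*[3.385,3.72]+[352,0]).round(0))
w=pickle.load(open("w3.pkl","rb"))
for dx in(-.011,0,.011):
  for z in (.0623,.0723,.0823): print(dx,z,proj(w,[.5422,.2623+dx,z]).round(0))
p=t["image"];cv2.imwrite("pics/t4.png",cv2.resize(np.hstack([p[170:240,190:300],s["image"][220:290,340:450]]),None,fx=3.6,fy=3.6,interpolation=2))
for q in r.regions_of(t,"spindle")[:2]+r.regions_of(t,"holder")[:3]: print(q["p"],q["box"])
```

```text
cam [0.93297286 0.60858743 0.70275189] [0.43988553 0.03755994 0.97363815]
tcp [379.1 271.7] [620. 304.]
up [381.2 254.6] [627. 240.]
hTfarL [392.4 272.9] [665. 308.]
hTfarR [382.6 278.3] [631. 329.]
hTnearR [368.7 262.6] [585. 270.]
nose [335.4 224.9] [472. 130.]
-0.011 0.0623 [315. 252.]
-0.011 0.0723 [315. 260.]
-0.011 0.0823 [315. 269.]
0 0.0623 [313. 233.]
0 0.0723 [313. 240.]
0 0.0823 [313. 248.]
0.011 0.0623 [312. 213.]
0.011 0.0723 [312. 219.]
0.011 0.0823 [312. 226.]
0.72 [211.8, 191.4, 280.1, 206.7]
0.97 [227.7, 258.7, 283.2, 303.4]
0.87 [182.2, 204.6, 189.7, 249.0]
0.86 [224.4, 180.4, 283.3, 229.3]
```

View pics/t4.png

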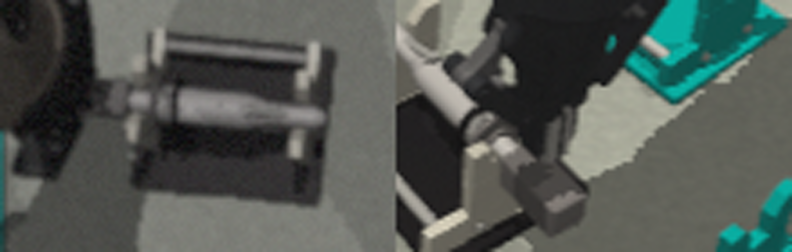

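Both views agree that the shut fingertips really end about 25–30 mm above the reported TCP, so they closed over the handle's top. I'll open and go lower. That is safe either way, since only the table lies below the handle.

>>> {"name": "arm_command", "arguments": {"rows": "0 0 0 0;0 0 0 0;0 0 0 0;0 0 0 0;0 0 -0.3 0;0 0 -0.3 0;0 0 -0.28 0;0 0 0 0", "claw": 60}}

```text
time: 6.15
eef_pos: [0.5401, 0.2612, 0.015]
eef_rot: [-3.137, 0.003, 1.494]
ft_force: [-1.1, 0.6, 0.4]
gripper_width: 0.06
gripper_force: 0.0
```

>>> {"name": "arm_command", "arguments": {"rows": "0 0 0 0;0 0 0 0;0 0 0 0;0 0 0 0;0 0 0 0;0 0 0 0", "claw": 0, "squeeze": 80}}

```text
time: 6.75
eef_pos: [0.5427, 0.2624, 0.0187]
eef_rot: [3.141, -0.001, 1.493]
ft_force: [0.4, -0.1, 5.1]
gripper_width: 0.0225
gripper_force: 78.7
```

>>> {"name": "arm_command", "arguments": {"rows": "0 0 0.04 0;0 0 0.04 0;0 0 0.04 0;0 0 0 0;0 0 0 0"}}

```text
time: 7.25
eef_pos: [0.542, 0.2623, 0.024]
eef_rot: [-3.141, 0.0, 1.494]
ft_force: [-0.0, 0.7, -2.1]
gripper_width: 0.0226
gripper_force: 78.3
```

Run:
```python
from h import *
p=wrist("w5")["image"];s=r.get_image("scene")["image"];o=r.observe();print({k:np.round(o[k],3) for k in("eef_pos","ft_force","ft_torque","gripper_width","gripper_force")})
cv2.imwrite("pics/w5c.png",np.hstack([cv2.resize(p[180:340,240:400],(400,400),interpolation=2),cv2.resize(s[210:310,310:410],(400,400),interpolation=2)]))
```

```text
{'eef_pos': array([0.542, 0.262, 0.024]), 'ft_force': array([-0.806, -0.244, -1.574]), 'ft_torque': array([ 0.094,  0.024, -0.021]), 'gripper_width': np.float64(0.023), 'gripper_force': np.float64(78.293)}
```

View pics/w5c.png

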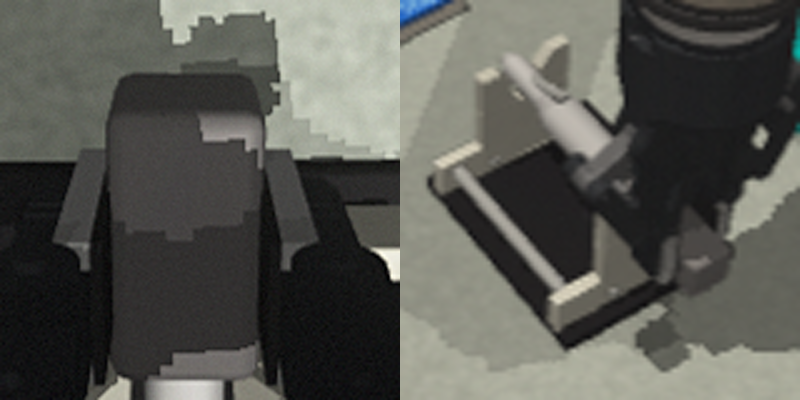

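The spindle is held: the force reads −1.6 N, which is its weight, and the handle sits squarely between the pads. Next I lift it and move over for a close look at the rack.

>>> {"name": "arm_command", "arguments": {"rows": "0 0 0.3 0;0 0 0.5 0;0 0 0.6 0;0 0 0.6 0;0 0 0.6 0;0 -0.2 0.3 0;0 -0.5 0 0.4;0 -0.7 0 0.4"}}

```text
time: 8.15
eef_pos: [0.542, 0.1927, 0.1698]
eef_rot: [3.141, -0.001, 1.568]
ft_force: [0.9, 0.2, -1.8]
gripper_width: 0.0225
gripper_force: 78.6
```

>>> {"name": "arm_command", "arguments": {"rows": "0.04 -0.8 0 0.4;0.04 -0.8 0 0.4;0.04 -0.8 0 0.4;0.04 -0.8 0 0.4;0.04 -0.8 0 0;0.04 -0.8 0 0;0.04 -0.8 0 0;0.04 -0.8 0 0"}}

```text
time: 8.95
eef_pos: [0.557, -0.1301, 0.1692]
eef_rot: [-3.141, -0.0, 1.702]
ft_force: [0.0, -0.1, -2.2]
gripper_width: 0.0224
gripper_force: 78.5
```

>>> {"name": "arm_command", "arguments": {"rows": "0.04 -0.8 0 0;0 -0.6 0 0;0 -0.4 0 0;0 -0.4 0 0;0 0 0 0;0 0 0 0;0 0 0 0"}}

```text
time: 9.65
eef_pos: [0.5599, -0.2367, 0.1689]
eef_rot: [-3.141, -0.001, 1.704]
ft_force: [0.2, -0.2, -1.6]
gripper_width: 0.0224
gripper_force: 78.5
```

Run:
```python
from h import *
p=wrist("w6")
for k in("roll","rack"):
    for q in r.regions_of(p,k)[:2]: print(k,round(q["p"],2),q["box"])
print(r.observe()["eef_pos"],r.observe()["eef_rot"])
q=[proj(p,[.5+dx,-.16+dy,.06]) for dx in(0,.1) for dy in(-.1,.1)];print(np.round(q))
```

```text
roll 0.75 [273.0, 207.7, 355.1, 355.9]
roll 0.63 [260.7, 14.9, 361.0, 101.6]
rack 0.75 [245.9, 0.2, 374.2, 159.1]
[ 0.56032252 -0.23659279  0.16905683] [-3.14156468e+00 -6.05942352e-04  1.70455554e+00]
[[240. 204.]
 [262. -69.]
 [356. 219.]
 [403. -47.]]
```

Run:
```python
import cv2
a=cv2.imread("pics/w6.png")
cv2.imwrite("pics/w6c.png",cv2.resize(a[0:175,225:400],None,fx=3.4,fy=3.4,interpolation=2))
```

```text
(no output)
```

View pics/w6c.png

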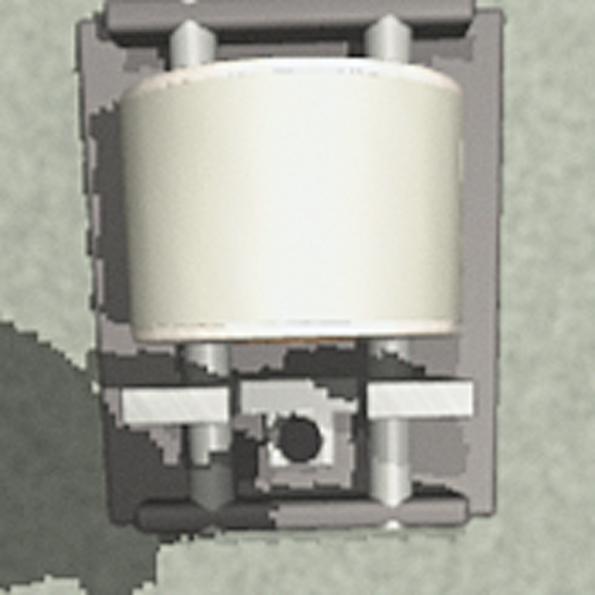

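```bash
cat > m.py <<'E'
from h import *;import pickle
from scipy.optimize import least_squares
p=pickle.load(open("w6.pkl","rb"));c=lambda x,y:(225+x/3.4,y/3.4)
Q=lambda n,x,y,z:print(n,np.round(atz(p,*c(x,y),z),4))
for a in [("railL far",192,40,.026),("railR far",388.5,40,.026),("railL near",210,490,.026),("railR near",391.5,490,.026),("stopLo",122,410,.076),("stopLi",230,410,.076),("stopRi",367,408,.076),("stopRo",474,408,.076),
 ("stop +y edge",298,384,.076),("stop+y R",420,381,.076),("roll -y top",300,322,.095),("roll +y top",290,62,.095),("base TL",78,22,.01),("base TR",502,10,.01),("base BL",110,522,.01),("base BR",494,516,.01)]: Q(*a)
E_=[(122.5,110),(134,330),(463,100),(462,330)]
def f(v):
    x0,th=v; d=np.array([-np.sin(th),np.cos(th),0]); P=np.array([x0,-.14,.057]); o=[]
    for e in E_:
        q,k=ray(p,*c(*e)); n=np.cross(d,k); n/=np.linalg.norm(n); o.append(abs(n@(P-q))-.038)
    return o
s=least_squares(f,[.54,.13],x_scale=.01);print("roll x at y=-.14, yaw",s.x,s.fun)
E
python3 m.py
```

```text
railL far [ 0.5149 -0.1015  0.026 ]
railR far [ 0.5622 -0.0952  0.026 ]
railL near [ 0.5314 -0.2088  0.026 ]
railR near [ 0.5794 -0.2024  0.026 ]
stopLo [ 0.5133 -0.188   0.076 ]
stopLi [ 0.537  -0.1848  0.076 ]
stopRi [ 0.5669 -0.1804  0.076 ]
stopRo [ 0.5904 -0.1772  0.076 ]
stop +y edge [ 0.5512 -0.1773  0.076 ]
stop+y R [ 0.5776 -0.1731  0.076 ]
roll -y top [ 0.55   -0.1647  0.095 ]
roll +y top [ 0.5418 -0.1178  0.095 ]
base TL [ 0.4839 -0.0977  0.01  ]
base TR [ 0.5901 -0.0808  0.01  ]
base BL [ 0.5034 -0.2234  0.01  ]
base BR [ 0.6105 -0.2073  0.01  ]
roll x at y=-.14, yaw [0.54546411 0.15715964] [-0.00051615 -0.00020131 -0.00052046 -0.00019617]
```

The last view shows the roll clearly on its rails, with rail centres near crop x 201/390 and the fork stop at row about 384. The fit gives the bore axis at x = 0.5453 where y = −0.14, yaw 0.156, and the roll about 10 mm short of the stop. Now I go to the insertion start.

>>> {"name": "arm_command", "arguments": {"rows": "-0.12 0.6 0 0.24;-0.12 0.8 0 0;-0.13 0.8 0 0;-0.13 0.8 0 0;-0.13 0.8 0 0;-0.13 0.8 0 0;-0.13 0.7 0 0;0 0.43 0 0"}}

```text
time: 10.6
eef_pos: [0.5145, 0.0527, 0.1692]
eef_rot: [-3.141, -0.002, 1.728]
ft_force: [0.2, 0.9, -2.2]
gripper_width: 0.0228
gripper_force: 78.5
```

>>> {"name": "arm_command", "arguments": {"rows": "0 0 -0.5 0;0 0 -0.6 0;0 0 -0.6 0;0 0 -0.6 0;0 0 -0.4 0;0 0 -0.3 0;0 0 0 0;0 0 0 0"}}

```text
time: 11.4
eef_pos: [0.5158, 0.049, 0.0194]
eef_rot: [3.141, 0.0, 1.725]
ft_force: [0.2, -0.1, -0.9]
gripper_width: 0.0224
gripper_force: 78.5
```

Run:
```python
from h import *
o=r.observe();print({k:np.round(o[k],4) for k in("eef_pos","eef_rot","ft_force","ft_torque")})
for n in("top","scene"):
    p=r.get_image(n);cv2.imwrite(f"pics/{n}7.png",p["image"])
    th=o["eef_rot"][2]-np.pi/2;d=np.array([-np.sin(th),np.cos(th),0]);g=o["eef_pos"]+[0,0,.0433]
    nose=g-.151*d; print(n,"nose pred",proj(p,nose).round(1),"mid shaft pred",proj(p,g-.09*d).round(1))
    for k in("spindle","roll"):
        for q in r.regions_of(p,k)[:2]: 
            m=np.argwhere(q["mask"]); print(k,round(q["p"],2),q["box"],m.mean(0)[::-1].round(1))
```

```text
{'eef_pos': array([0.5158, 0.049 , 0.0194]), 'eef_rot': array([3.1415, 0.    , 1.7245]), 'ft_force': array([ 0.1931, -0.1465, -0.8802]), 'ft_torque': array([ 0.1065,  0.0076, -0.0112])}
top nose pred [369.  200.4] mid shaft pred [343.6 203.7]
spindle 0.6 [337.4, 198.5, 368.8, 212.5] [350.2 204. ]
roll 0.66 [372.6, 182.7, 402.6, 217.7] [387.8 200.2]
scene nose pred [279.  178.5] mid shaft pred [296.  189.4]
spindle 0.63 [279.9, 179.8, 334.2, 214.9] [309.4 198.1]
roll 0.6 [252.3, 156.0, 284.2, 191.0] [268.5 173. ]
roll 0.26 [334.3, 184.1, 354.2, 202.8] [344.5 194.7]
```

>>> {"name": "arm_command", "arguments": {"rows": "0 0 -0.06 0;0 0 -0.054 0;0.031 -0.198 0 0;0.031 -0.198 0 0;0.016 -0.099 0 0;0 0 0 0"}}

```text
time: 12.3
eef_pos: [0.5197, 0.0222, 0.0135]
eef_rot: [3.141, 0.001, 1.721]
ft_force: [-0.1, -0.3, -1.2]
gripper_width: 0.0225
gripper_force: 78.5
```

>>> {"name": "arm_command", "arguments": {"rows": "0.016 -0.099 0 0;0.016 -0.099 0 0;0.016 -0.099 0 0;0 0 0 0"}}

```text
time: 12.7
eef_pos: [0.5221, 0.0081, 0.0135]
eef_rot: [3.141, 0.0, 1.723]
ft_force: [-0.0, -0.8, -2.0]
gripper_width: 0.0227
gripper_force: 78.5
```

>>> {"name": "arm_command", "arguments": {"rows": "0.016 -0.099 0 0;0.016 -0.099 0 0;0.015 -0.099 0 0;0 0 0 0"}}

```text
time: 13.1
eef_pos: [0.5244, -0.0068, 0.0135]
eef_rot: [3.141, 0.0, 1.723]
ft_force: [0.5, -0.1, -1.9]
gripper_width: 0.0223
gripper_force: 78.5
```

>>> {"name": "arm_command", "arguments": {"rows": "0 0 0 0.05;0.016 -0.099 0 0;0.015 -0.099 0 0;0 0 0 0"}}

```text
time: 13.5
eef_pos: [0.526, -0.0166, 0.0135]
eef_rot: [3.141, 0.0, 1.727]
ft_force: [-0.1, -0.2, -2.4]
gripper_width: 0.0226
gripper_force: 78.5
```

>>> {"name": "arm_command", "arguments": {"rows": "0.016 -0.099 0 0;0.016 -0.099 0 0;0 0 0 0"}}

```text
time: 13.8
eef_pos: [0.5275, -0.0266, 0.0134]
eef_rot: [-3.142, 0.001, 1.727]
ft_force: [-0.4, -0.1, -2.5]
gripper_width: 0.0225
gripper_force: 78.5
```

>>> {"name": "arm_command", "arguments": {"rows": "0.016 -0.099 0 0;0.015 -0.099 0 0;0 0 0 0"}}

```text
time: 14.1
eef_pos: [0.529, -0.0365, 0.0134]
eef_rot: [-3.142, 0.001, 1.727]
ft_force: [-0.2, -0.6, -2.2]
gripper_width: 0.0222
gripper_force: 78.5
```

>>> {"name": "arm_command", "arguments": {"rows": "0.016 -0.099 0 0;0.016 -0.099 0 0;0 0 0 0"}}

```text
time: 14.4
eef_pos: [0.5307, -0.0464, 0.0134]
eef_rot: [3.141, 0.001, 1.727]
ft_force: [0.4, -0.1, -2.8]
gripper_width: 0.0225
gripper_force: 78.5
```

```bash
cat > chk.py <<'E'
from h import *
import sys
o=r.observe();print({k:np.round(o[k],4) for k in("time","eef_pos","eef_rot","ft_force","ft_torque")})
for n in("top","scene"):
    p=r.get_image(n);cv2.imwrite(f"pics/{n}_{sys.argv[1]}.png",p["image"])
    th=o["eef_rot"][2]-np.pi/2;d=np.array([-np.sin(th),np.cos(th),0]);g=o["eef_pos"]+[0,0,.0433]
    print(n,"nose pred",proj(p,g-.151*d).round(1),"roll home pred",proj(p,g-.0737*d).round(1))
    for k in("spindle","roll"):
        for q in r.regions_of(p,k)[:2]: 
            m=np.argwhere(q["mask"]); print(k,round(q["p"],2),q["box"],m.mean(0)[::-1].round(1))
E
python3 chk.py 8
python3 - <<'E'
import cv2,numpy as np
a=cv2.imread("pics/scene_8.png")[150:215,240:320]; b=cv2.imread("pics/scene7.png")[150:215,240:320]
# roll shift between pictures, by the left (far) part of the roll
A=cv2.cvtColor(a,6);B=cv2.cvtColor(b,6)
for n,I in(("before",B),("now",A)):
    print(n); print(I[20:44:3,8:50:2])
E
```

```text
{'time': np.float64(14.4), 'eef_pos': array([ 0.5307, -0.0464,  0.0134]), 'eef_rot': array([3.1414e+00, 6.0000e-04, 1.7271e+00]), 'ft_force': array([ 0.4248, -0.1406, -2.7967]), 'ft_torque': array([ 0.23  ,  0.0135, -0.0017])}
top nose pred [408.5 195.2] roll home pred [376.6 199.5]
roll 0.51 [400.2, 191.5, 405.2, 213.4] [402.4 204.1]
roll 0.35 [225.4, 181.5, 279.6, 231.1] [254.3 202.6]
scene nose pred [254.4 164.5] roll home pred [274.  177.1]
spindle 0.48 [272.6, 184.5, 303.9, 200.9] [297.1 192. ]
roll 0.86 [249.5, 155.3, 274.7, 189.4] [263.  170.7]
before
[[ 84  85 172 191 198 206 212 217 219 222 224 129 117 116 117 116 114 114
  111 135 162]
 [ 88 100 158 170 181 191 198 206 212 213 123 115 115 112  93  80 112 113
  112 127 165]
 [ 94  89 127 142 157 171 181 191 207 145 115 114 105  83  80  80  98 112
  112 141 164]
 [ 95  76  90 110 126 143 159 171 177 116 114 110  78  87  90 105 174 189
  174 121 163]
 [ 85  75  79  84  89 108 127 145 143 113 115 113  94 102  95 110  98 140
  172 173 145]
 [103  83  76 103  89  84  88 106 125 113 112 112 112 110 111 113 112  86
   86 128 159]
 
[... 194 characters left out ...]
8 174 179 183 188 192 206 114 104  79  91 106 107  71  52  28
   25  25  27]
 [ 94 140 150 158 168 174 179 191 136 104  76  66 106  97  48  48  59  45
   38  26  26]
 [ 89 120 124 136 149 158 166 167 103 101  98  42  64  48  38  29  67  32
   31  27  27]
 [ 91  76  90 107 123 136 150 140 102 103  97  92  82  33  27  29  28  51
   30  27  27]
 [ 84  74  77  82  87 103 123 119 101 101 101 100  97  72  25  28  28  28
   32  27  27]
 [101  81  75  84  83  82  84 105 103 102 101 102 101  89  20  35  26  28
   28  28  27]
 [105  61  54  54  55  84  82  84  88 102 102 101 100  73  54  55  52  40
   28  29  26]
 [104 104 104 104 104 103  54  75  81  84 117 138  54  54  54  54  53  54
   51  27  27]]
```

>>> {"name": "arm_command", "arguments": {"rows": "0.009 -0.059 0 0;0.009 -0.059 0 0;0 0 0 0"}}

```text
time: 15.0
eef_pos: [0.5316, -0.0517, 0.0134]
eef_rot: [3.141, 0.0, 1.728]
ft_force: [0.3, -0.1, -2.8]
gripper_width: 0.0222
gripper_force: 78.5
```

>>> {"name": "arm_command", "arguments": {"rows": "0.009 -0.059 0 0;0.009 -0.059 0 0;0 0 0 0"}}

```text
time: 15.3
eef_pos: [0.5325, -0.0578, 0.0134]
eef_rot: [3.141, 0.0, 1.728]
ft_force: [0.0, -0.2, -2.6]
gripper_width: 0.0226
gripper_force: 78.5
```

>>> {"name": "arm_command", "arguments": {"rows": "0.009 -0.059 0 0;0 0 0 0"}}

```text
time: 15.5
eef_pos: [0.533, -0.0606, 0.0135]
eef_rot: [3.141, 0.0, 1.728]
ft_force: [0.6, 0.3, -2.6]
gripper_width: 0.0225
gripper_force: 78.5
```

>>> {"name": "arm_command", "arguments": {"rows": "0.009 -0.059 0 0;0 0 0 0"}}

```text
time: 15.7
eef_pos: [0.5334, -0.0635, 0.0135]
eef_rot: [3.141, 0.0, 1.728]
ft_force: [-0.4, 0.5, -2.3]
gripper_width: 0.0227
gripper_force: 78.5
```

>>> {"name": "arm_command", "arguments": {"rows": "0.006 -0.04 0 0;0 0 0 0"}}

```text
time: 15.9
eef_pos: [0.5337, -0.0653, 0.0134]
eef_rot: [3.141, 0.0, 1.728]
ft_force: [0.2, 0.6, -3.0]
gripper_width: 0.0225
gripper_force: 78.5
```

>>> {"name": "arm_command", "arguments": {"rows": "0.006 -0.04 0 0;0 0 0 0"}}

```text
time: 16.1
eef_pos: [0.534, -0.0673, 0.0134]
eef_rot: [3.141, 0.0, 1.728]
ft_force: [-0.0, -0.4, -2.5]
gripper_width: 0.0228
gripper_force: 78.5
```

>>> {"name": "arm_command", "arguments": {"rows": "0.006 -0.04 0 0;0 0 0 0"}}

```text
time: 16.3
eef_pos: [0.5343, -0.0694, 0.0134]
eef_rot: [3.141, 0.0, 1.728]
ft_force: [0.1, 0.6, -3.7]
gripper_width: 0.0226
gripper_force: 78.5
```

>>> {"name": "arm_command", "arguments": {"rows": "0.006 -0.04 0 0;0 0 0 0"}}

```text
time: 16.5
eef_pos: [0.5346, -0.0714, 0.0135]
eef_rot: [3.141, 0.0, 1.728]
ft_force: [-0.4, 0.7, -2.8]
gripper_width: 0.0225
gripper_force: 78.5
```

>>> {"name": "arm_command", "arguments": {"rows": "0.006 -0.04 0 0;0 0 0 0"}}

```text
time: 16.7
eef_pos: [0.5346, -0.0722, 0.0134]
eef_rot: [-3.141, -0.001, 1.729]
ft_force: [0.2, 3.4, -1.4]
gripper_width: 0.0223
gripper_force: 78.6
```

>>> {"name": "arm_command", "arguments": {"rows": "0.006 -0.04 0 0;0 0 0 0"}}

```text
time: 16.9
eef_pos: [0.5349, -0.0741, 0.0133]
eef_rot: [-3.141, -0.001, 1.729]
ft_force: [-1.3, 4.6, -0.9]
gripper_width: 0.0225
gripper_force: 78.7
```

>>> {"name": "arm_command", "arguments": {"rows": "0.006 -0.04 0 0;0 0 0 0"}}

```text
time: 17.1
eef_pos: [0.5351, -0.0757, 0.0133]
eef_rot: [-3.141, -0.002, 1.729]
ft_force: [-1.8, 5.0, -2.3]
gripper_width: 0.0224
gripper_force: 78.8
```

```bash
python3 chk.py 9
```

```text
{'time': np.float64(17.1), 'eef_pos': array([ 0.5351, -0.0757,  0.0133]), 'eef_rot': array([-3.1410e+00, -1.6000e-03,  1.7294e+00]), 'ft_force': array([-1.8255,  5.0217, -2.3013]), 'ft_torque': array([1.2421, 0.3047, 0.0497])}
top nose pred [420.7 193.6] roll home pred [388.8 197.9]
roll 0.52 [388.7, 117.8, 416.9, 145.1] [402.3 132.9]
scene nose pred [247.3 160. ] roll home pred [266.4 172.2]
spindle 0.66 [247.2, 160.8, 294.3, 193.3] [285.8 184.3]
roll 0.69 [248.5, 155.1, 270.8, 190.1] [259.6 170.9]
```

>>> {"name": "arm_command", "arguments": {"rows": "0.006 -0.04 0 0;0 0 0 0"}}

```text
time: 17.6
eef_pos: [0.5354, -0.0774, 0.0133]
eef_rot: [-3.141, -0.002, 1.73]
ft_force: [-1.4, 5.7, -1.1]
gripper_width: 0.0223
gripper_force: 78.8
```

>>> {"name": "arm_command", "arguments": {"rows": "0.005 -0.03 0 0;0 0 0 0"}}

```text
time: 17.8
eef_pos: [0.5356, -0.0785, 0.0133]
eef_rot: [-3.141, -0.002, 1.73]
ft_force: [-1.2, 6.4, 0.3]
gripper_width: 0.0223
gripper_force: 78.9
```

>>> {"name": "arm_command", "arguments": {"rows": "0.003 -0.02 0 0;0 0 0 0"}}

```text
time: 18.0
eef_pos: [0.5356, -0.0792, 0.0133]
eef_rot: [-3.141, -0.003, 1.73]
ft_force: [-2.2, 8.2, 0.7]
gripper_width: 0.0225
gripper_force: 78.9
```

>>> {"name": "arm_command", "arguments": {"rows": "0.003 -0.02 0 0;0 0 0 0"}}

```text
time: 18.2
eef_pos: [0.5357, -0.0801, 0.0133]
eef_rot: [-3.14, -0.003, 1.73]
ft_force: [-1.9, 8.2, 1.6]
gripper_width: 0.0224
gripper_force: 78.9
```

>>> {"name": "arm_command", "arguments": {"rows": "0.002 -0.014 0 0;0 0 0 0"}}

```text
time: 18.4
eef_pos: [0.5359, -0.0808, 0.0133]
eef_rot: [-3.141, -0.003, 1.73]
ft_force: [-2.9, 8.2, -0.0]
gripper_width: 0.0225
gripper_force: 78.9
```

>>> {"name": "arm_command", "arguments": {"rows": "0.002 -0.014 0 0;0 0 0 0"}}

```text
time: 18.6
eef_pos: [0.536, -0.0814, 0.0133]
eef_rot: [-3.14, -0.003, 1.73]
ft_force: [-1.9, 8.8, 0.3]
gripper_width: 0.0223
gripper_force: 78.9
```

>>> {"name": "arm_command", "arguments": {"rows": "0.002 -0.01 0 0;0 0 0 0"}}

```text
time: 18.8
eef_pos: [0.536, -0.0816, 0.0133]
eef_rot: [-3.14, -0.003, 1.731]
ft_force: [-1.1, 8.9, 0.3]
gripper_width: 0.0222
gripper_force: 79.0
```

>>> {"name": "arm_command", "arguments": {"rows": "0.002 -0.01 0 0;0 0 0 0"}}

```text
time: 19.0
eef_pos: [0.5359, -0.0816, 0.0132]
eef_rot: [-3.14, -0.004, 1.731]
ft_force: [-3.4, 11.0, 1.3]
gripper_width: 0.0225
gripper_force: 79.0
```

>>> {"name": "arm_command", "arguments": {"rows": "0.001 -0.01 0 0;0 0 0 0"}}

```text
time: 19.2
eef_pos: [0.5359, -0.0816, 0.0133]
eef_rot: [-3.14, -0.005, 1.731]
ft_force: [-3.0, 11.6, 1.6]
gripper_width: 0.0228
gripper_force: 79.1
```

>>> {"name": "arm_command", "arguments": {"rows": "0.002 -0.01 0 0;0 0 0 0"}}

```text
time: 19.4
eef_pos: [0.5359, -0.0816, 0.0132]
eef_rot: [-3.14, -0.005, 1.732]
ft_force: [-3.3, 12.4, 2.7]
gripper_width: 0.0224
gripper_force: 79.2
```

>>> {"name": "arm_command", "arguments": {"rows": "0.002 -0.015 0 0;0.001 -0.01 0 0;0 0 0 0"}}

```text
time: 19.7
eef_pos: [0.5359, -0.0816, 0.0132]
eef_rot: [-3.139, -0.007, 1.732]
ft_force: [-4.7, 15.2, 4.1]
gripper_width: 0.0229
gripper_force: 79.4
```

>>> {"name": "arm_command", "arguments": {"rows": "-0.006 0.04 0 0;-0.006 0.04 0 0;0 0 0 0;0 0 0 0"}}

```text
time: 20.1
eef_pos: [0.5359, -0.0808, 0.0133]
eef_rot: [-3.141, -0.003, 1.73]
ft_force: [-1.1, 7.9, -0.2]
gripper_width: 0.0226
gripper_force: 78.8
```

>>> {"name": "arm_command", "arguments": {"rows": "-0.006 0.04 0 0;0 0 0 0;0 0 0 0"}}

```text
time: 20.4
eef_pos: [0.5359, -0.0806, 0.0133]
eef_rot: [-3.141, -0.001, 1.729]
ft_force: [-1.3, 4.6, -2.7]
gripper_width: 0.0227
gripper_force: 78.5
```

```bash
python3 chk.py 10
```

```text
{'time': np.float64(20.4), 'eef_pos': array([ 0.5359, -0.0806,  0.0133]), 'eef_rot': array([-3.1413e+00, -6.0000e-04,  1.7289e+00]), 'ft_force': array([-1.3025,  4.6295, -2.6689]), 'ft_torque': array([1.2005, 0.1735, 0.1134])}
top nose pred [422.7 193.3] roll home pred [390.9 197.6]
scene nose pred [246.1 159.2] roll home pred [265.1 171.4]
spindle 0.77 [246.7, 160.5, 295.0, 192.2] [284.6 183.7]
spindle 0.42 [224.4, 216.3, 272.5, 255.5] [246.4 233.1]
roll 0.79 [247.7, 155.4, 270.2, 190.2] [259.  173.3]
```

>>> {"name": "arm_command", "arguments": {"rows": "-0.006 0.04 0 0;-0.006 0.04 0 0;0 0 0 0;0 0 0 0"}}

```text
time: 21.1
eef_pos: [0.5355, -0.0779, 0.0135]
eef_rot: [3.141, 0.001, 1.728]
ft_force: [0.1, -0.1, -2.5]
gripper_width: 0.0224
gripper_force: 78.4
```

```bash
python3 chk.py 11
```

```text
{'time': np.float64(21.1), 'eef_pos': array([ 0.5355, -0.0779,  0.0135]), 'eef_rot': array([3.1414e+00, 7.0000e-04, 1.7275e+00]), 'ft_force': array([ 0.1474, -0.1117, -2.494 ]), 'ft_torque': array([ 0.2212,  0.0826, -0.0252])}
top nose pred [421.6 193.5] roll home pred [389.8 197.8]
scene nose pred [246.8 159.5] roll home pred [265.8 171.8]
spindle 0.7 [289.2, 202.6, 328.3, 225.3] [308.6 212.2]
spindle 0.47 [246.7, 157.3, 297.1, 193.8] [282.4 182. ]
roll 0.91 [249.2, 156.2, 276.2, 189.0] [260.1 172.7]
```

The catch is holding: at a position where the disc gave 5.7 N on the way in, the force is now zero. I'll lift straight up.

>>> {"name": "arm_command", "arguments": {"rows": "0 0 0 0;0 0 0.1 0;0 0 0.1 0;0 0 0.1 0;0 0 0.1 0;0 0 0 0", "squeeze": 115}}

```text
time: 22.0
eef_pos: [0.5362, -0.0772, 0.0344]
eef_rot: [3.14, 0.0, 1.728]
ft_force: [0.6, 0.0, -2.7]
gripper_width: 0.0219
gripper_force: 115.1
```

>>> {"name": "arm_command", "arguments": {"rows": "0 0 0.3 0;0 0 0.4 0;0 0 0.5 0;0 0 0.5 0;0 0 0.5 0;0 0 0.5 0;0 0 0.2 0;0 0 0 0"}}

```text
time: 22.8
eef_pos: [0.5363, -0.0772, 0.1794]
eef_rot: [3.139, -0.0, 1.728]
ft_force: [-0.5, -0.1, -2.7]
gripper_width: 0.0219
gripper_force: 115.5
```

```bash
python3 chk.py 12
```

```text
{'time': np.float64(22.8), 'eef_pos': array([ 0.5363, -0.0772,  0.1794]), 'eef_rot': array([ 3.1389, -0.    ,  1.7283]), 'ft_force': array([-0.4546, -0.1208, -2.6655]), 'ft_torque': array([ 0.1928, -0.0105,  0.0365])}
top nose pred [445.5 182.8] roll home pred [406.8 188. ]
spindle 0.53 [359.5, 190.6, 364.2, 201.0] [360.6 196.6]
scene nose pred [237.5 103. ] roll home pred [258.3 114.2]
spindle 0.81 [236.9, 105.7, 291.3, 134.5] [278.4 126.2]
spindle 0.25 [290.1, 201.7, 327.6, 223.0] [307.9 212.1]
roll 0.62 [238.8, 97.6, 272.6, 134.5] [252.7 118.3]
```

>>> {"name": "arm_command", "arguments": {"rows": "0.01 0.5 0 -0.3;0.02 0.6 0 -0.4;0.02 0.6 0 -0.4;0.02 0.6 0 -0.4;0.02 0.6 0 -0.4;0.02 0.6 0 -0.4;0.02 0.6 0 -0.39;0 0.6 0 0"}}

```text
time: 23.9
eef_pos: [0.5417, 0.159, 0.1777]
eef_rot: [-3.141, 0.001, 1.492]
ft_force: [0.2, 0.3, -3.3]
gripper_width: 0.0218
gripper_force: 115.4
```

>>> {"name": "arm_command", "arguments": {"rows": "0 0.6 0 0;0 0.6 0 0;0 0.5 0 0;0 0.31 0 0;0 0.1 0 0;0 0 0 0;0 0 0 0;0 0 0 0"}}

```text
time: 24.7
eef_pos: [0.5424, 0.2615, 0.1785]
eef_rot: [3.141, 0.001, 1.491]
ft_force: [-0.4, -0.1, -2.8]
gripper_width: 0.0214
gripper_force: 115.4
```

Run:
```python
from h import *
o=r.observe();print({k:np.round(o[k],4) for k in("time","eef_pos","eef_rot","ft_force","ft_torque")})
p=wrist("w13")
d=np.array([.077,.997,0])
a=cv2.cvtColor(p["image"],6)
for s in(.024,.047,.07): 
    g=o["eef_pos"]+[0,0,.0433+.012]+d*(s-.047); print(s,proj(p,g).round(1))
u0,v0=map(int,proj(p,o["eef_pos"]+[0,0,.0553]).round())
print(a[v0-60:v0+100:4,u0].tolist())
print(a[v0-20,u0-45:u0+46:2].tolist())
```

```text
{'time': np.float64(24.7), 'eef_pos': array([0.5424, 0.2615, 0.1785]), 'eef_rot': array([3.1414e+00, 6.0000e-04, 1.4911e+00]), 'ft_force': array([-0.3554, -0.0631, -2.8365]), 'ft_torque': array([ 0.2336, -0.0152, -0.0356])}
0.024 [313.3 336.4]
0.047 [313.1 284.6]
0.07 [312.9 227.8]
[56, 71, 74, 69, 73, 72, 70, 70, 70, 70, 67, 67, 72, 49, 49, 49, 49, 54, 50, 53, 50, 52, 53, 48, 115, 113, 107, 223, 210, 207, 211, 211, 217, 35, 10, 18, 20, 19, 18, 13]
[72, 76, 70, 72, 72, 77, 20, 20, 14, 61, 71, 69, 71, 74, 71, 68, 70, 68, 72, 68, 71, 72, 71, 74, 70, 69, 74, 71, 71, 73, 68, 69, 72, 49, 52, 45, 51, 52, 22, 13, 11, 78, 74, 68, 70, 74]
```

>>> {"name": "arm_command", "arguments": {"rows": "0 0.04 -0.4 0.03;0 0 -0.6 0;0 0 -0.6 0;0 0 -0.4 0;0 0 -0.2 0;0 0 -0.1 0;0 0 0 0;0 0 0 0"}}

```text
time: 25.55
eef_pos: [0.5429, 0.2656, 0.0645]
eef_rot: [3.14, -0.001, 1.496]
ft_force: [0.7, -1.1, -3.2]
gripper_width: 0.0216
gripper_force: 115.4
```

>>> {"name": "arm_command", "arguments": {"rows": "0 0 -0.15 0;0 0 -0.15 0;0 0 -0.1 0;0 0 0 0"}}

```text
time: 25.95
eef_pos: [0.5412, 0.265, 0.0423]
eef_rot: [-3.14, 0.001, 1.496]
ft_force: [0.2, 0.3, -3.2]
gripper_width: 0.0217
gripper_force: 115.4
```

>>> {"name": "arm_command", "arguments": {"rows": "0 0 -0.1 0;0 0 -0.1 0;0 0 -0.06 0;0 0 0 0"}}

```text
time: 26.35
eef_pos: [0.5416, 0.2652, 0.0298]
eef_rot: [-3.141, 0.001, 1.496]
ft_force: [-0.8, -1.0, -2.7]
gripper_width: 0.022
gripper_force: 115.4
```

>>> {"name": "arm_command", "arguments": {"rows": "0.015 -0.02 -0.05 0;0 0 -0.05 0;0 0 -0.03 0;0 0 0 0"}}

```text
time: 26.75
eef_pos: [0.5426, 0.2642, 0.0237]
eef_rot: [-3.141, 0.0, 1.496]
ft_force: [-0.7, -0.1, -2.6]
gripper_width: 0.0216
gripper_force: 115.4
```

>>> {"name": "arm_command", "arguments": {"rows": "0 0 -0.03 0;0 0 -0.02 0;0 0 0 0"}}

```text
time: 27.05
eef_pos: [0.5426, 0.2643, 0.0213]
eef_rot: [-3.141, 0.0, 1.496]
ft_force: [-0.8, -0.1, -1.9]
gripper_width: 0.0215
gripper_force: 115.4
```

>>> {"name": "arm_command", "arguments": {"rows": "0 0 -0.02 0;0 0 0 0;0 0 0 0"}}

```text
time: 27.35
eef_pos: [0.5427, 0.2643, 0.0204]
eef_rot: [3.142, -0.0, 1.496]
ft_force: [1.1, -1.1, -3.1]
gripper_width: 0.0217
gripper_force: 115.4
```

>>> {"name": "arm_command", "arguments": {"rows": "0 0 -0.02 0;0 0 0 0;0 0 0 0"}}

```text
time: 27.65
eef_pos: [0.5427, 0.2643, 0.0194]
eef_rot: [3.142, 0.0, 1.496]
ft_force: [-0.3, 0.1, -3.0]
gripper_width: 0.0219
gripper_force: 115.4
```

>>> {"name": "arm_command", "arguments": {"rows": "0 0 -0.014 0;0 0 0 0;0 0 0 0"}}

```text
time: 27.95
eef_pos: [0.5428, 0.2644, 0.0189]
eef_rot: [3.141, -0.0, 1.496]
ft_force: [-1.1, -0.5, 0.4]
gripper_width: 0.0216
gripper_force: 115.8
```

>>> {"name": "arm_command", "arguments": {"rows": "0 0 -0.01 0;0 0 0 0;0 0 0 0"}}

```text
time: 28.25
eef_pos: [0.5429, 0.2644, 0.0188]
eef_rot: [3.141, -0.0, 1.496]
ft_force: [-1.7, -0.9, 5.1]
gripper_width: 0.0219
gripper_force: 116.4
```

The spindle has touched both slot floors at the same height as before. I'll release and withdraw upward.

>>> {"name": "arm_command", "arguments": {"rows": "0 0 0.01 0;0 0 0 0;0 0 0 0;0 0 0 0;0 0 0 0;0 0 0 0", "claw": 60, "squeeze": 20}}

```text
time: 28.85
eef_pos: [0.5427, 0.2643, 0.0186]
eef_rot: [-3.142, 0.0, 1.496]
ft_force: [0.2, -0.2, -0.5]
gripper_width: 0.0601
gripper_force: 0.0
```

>>> {"name": "arm_command", "arguments": {"rows": "0 0 0.1 0;0 0 0.3 0;0 0 0.5 0;0 0 0.6 0;0 0 0.6 0;0 0 0.6 0;0 0 0.6 0;0 0 0.3 0"}}

```text
time: 29.65
eef_pos: [0.5442, 0.2647, 0.2028]
eef_rot: [3.138, -0.003, 1.496]
ft_force: [-0.3, -0.2, 0.1]
gripper_width: 0.0596
gripper_force: 0.0
```

>>> {"name": "arm_command", "arguments": {"rows": "0 0 0 0;0 0 0 0;0 0 0 0"}}

```text
time: 29.95
eef_pos: [0.5416, 0.2639, 0.197]
eef_rot: [-3.139, 0.002, 1.496]
ft_force: [-0.1, -0.2, -0.1]
gripper_width: 0.0602
gripper_force: 0.0
```

Run:
```python
from h import *
o=r.observe();print({k:np.round(o[k],4) for k in("time","eef_pos","ft_force","gripper_width")})
W=wrist("w14")
for n,p in(("wrist",W),("scene",r.get_image("scene")),("top",r.get_image("top"))):
    cv2.imwrite(f"pics/{n}_end.png",p["image"])
    d=np.array([.077,.997,0]);g=np.array([.5428,.2645,.062])
    print(n,"nose",proj(p,g-.151*d).round(1),"roll c",proj(p,g-.0737*d).round(1),"far end top",proj(p,g+.023*d+[0,0,.012]).round(1),"roll +y top",proj(p,g-.0477*d+[0,0,.038]).round(1),"roll -y top",proj(p,g-.0997*d+[0,0,.038]).round(1))
    for k in("spindle","roll","holder"):
        for q in r.regions_of(p,k)[:2]: print(k,round(q["p"],2),q["box"])
a=cv2.cvtColor(W["image"],6); print(a[90:350:4,316].tolist())
```

```text
{'time': np.float64(29.95), 'eef_pos': array([0.5416, 0.2639, 0.197 ]), 'ft_force': array([-0.0564, -0.1679, -0.1328]), 'gripper_width': np.float64(0.0602)}
wrist nose [314.8 323.2] roll c [315.1 253.5] far end top [315.4 155.3] roll +y top [315.2 243.8] roll -y top [315.  298.8]
spindle 0.58 [293.1, 150.2, 336.4, 323.3]
roll 0.79 [274.4, 218.9, 354.3, 295.6]
roll 0.51 [453.5, 366.9, 488.1, 399.7]
holder 0.9 [264.3, 183.9, 369.9, 326.8]
holder 0.63 [65.0, 205.6, 199.4, 306.8]
scene nose [335.7 226.2] roll c [357.  248.6] far end top [387.9 276.8] roll +y top [365.8 243.9] roll -y top [350.1 227.9]
spindle 0.61 [334.5, 226.3, 392.4, 286.1]
roll 0.65 [337.8, 225.8, 379.8, 270.0]
holder 0.94 [412.5, 269.4, 504.2, 363.9]
holder 0.93 [378.7, 189.7, 448.5, 249.3]
top nose [278.7 201.5] roll c [246.3 198.2] far end top [204.4 193.5] roll +y top [232.2 195.2] roll -y top [254.9 197.5]
spindle 0.68 [205.3, 187.9, 280.4, 207.8]
roll 0.75 [231.2, 181.1, 257.9, 218.0]
holder 0.83 [222.0, 178.4, 283.0, 225.8]
holder 0.76 [157.5, 201.2, 189.3, 249.4]
[175, 177, 175, 183, 181, 182, 179, 181, 195, 182, 183, 180, 180, 187, 176, 196, 49, 134, 136, 122, 154, 154, 143, 131, 145, 142, 143, 139, 136, 228, 237, 237, 221, 129, 42, 42, 74, 88, 87, 223, 217, 217, 219, 220, 217, 242, 239, 240, 239, 238, 239, 239, 197, 176, 184, 231, 218, 206, 197, 156, 148, 156, 152, 153, 155]
```

Nose, roll and handle all appear where the seated pose predicts, in all three cameras. I'm handing in.

```bash
python3 -c "
from rig import r
print(r.sign_off())"
```

```text
the job is handed in; nothing more can be done
None
```

The label roll is caught on the spindle and the spindle is laid in both holder slots, with the gripper clear above it; I handed the job in at about 30 s, but the sign-off returned no verdict.

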